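Release the parcel clamp in the post room

ROBOT

A 7-joint arm with a two-finger parallel gripper is mounted at the origin on the work surface. World frame = base frame: x ahead of the robot, y to its left, z up, the work surface at z = 0. Lengths are in m, angles in rad, forces in N, time in s.
With the tool pointing down it reaches from about 0.4 to 0.85 m from the base axis. Payload 4.5 kg.
Tool frame: the origin (TCP) lies on the centre line of the jaws, within the pads' length; the fingertips stand 11 mm ahead of it and the grasp point (between the pads) lies 8 mm behind it; z points along the fingers, y is the line along which they close (so a half turn about z gives the same grasp; the last joint's range is limited). The gripper opens to 88 mm and grips with 3 to 60 N. Pads are 18 mm wide; open, the fingers measure 123 mm over their backs; the gripper's body (75 mm by 187 mm) begins 45 mm behind the grasp point.
Start: joints at [-1.129, 0.689, -0.195, 1.565, 0.157, 0.902, -0.215], TCP at [0.248, 0.574, 0.25] pointing down, gripper open.
Joint ranges: [-3.01, 3.01], [-0.46, 2.08], [-1.47, 1.51], [0.13, 2.56], [-1, 4.14], [0.04, 2.09], [-2.66, 2.66]. Speed limits (rad/s): [2.57, 2.57, 3.14, 3.14, 3.14, 3.14, 3.14].

INTERFACE

Orientations are given as a unit quaternion [x, y, z, w].
In Python, from plant import * gives the robot as it stands. The module is installed in compiled form; this text tells all that it offers.
- The arm moves only by the tool send_rows, never from a script. Its argument "motion" is a list of rows, each an object of numbers: "x", "y", "z": the shift along the tool's x, y, z in cm; "rx", "ry", "rz": the turn, a rotation vector about the tool's x, y, z in rad; "jaw": the finger opening in cm, from 0 to 8.81. In form: [{"x": .., "y": .., "z": .., "rx": .., "ry": .., "rz": .., "jaw": ..}, ...]. A call has exactly 5 rows; each row shifts and turns the commanded pose from where the row before left it, along the tool's axes as they then stand; what a row does not reach is not made up. A row lasts 1/10 s, in which the tool goes at most 50 mm and 8.59 degrees, less where a joint would pass 70% of its speed; a pose out of reach is approached as far as the arm can. A call is refused whole if a number of a shift passes 5 or a number of a turn 0.15, either way. A call with a gripper value outside its range is refused whole. The fingers move at their own pace and stop on an object; "grip_force" is the grip in N (left out, the last holds). Time passes only in rows, so rows that do not move let the fingers close, or fill a call up. It gives the time, the measured TCP pose, the force, the opening and the grip force at its end, in the units of the state.
- get_state(): the state, without advancing time (a new reading comes with each control period).
- snapshot(name): name is "side" or "top" or "wrist"; returns a dict with "img" (480x640x3 uint8, red, green, blue), "vertical_fov" (degrees; the focal length in pixels is half the picture's height over the tangent of half this angle, whatever the lens; pixels are square), "cx", "cy" (the principal point, pixels), "extrinsics" (4x4, takes a point from camera to world coordinates). Camera axes: x right, y up, looking along -z (the intrinsics and any distortion apply to the point x, -y, -z); pixel columns grow to the right and rows downward; lengths in m; the calibration is good to about 2 mm. The wrist camera is an equidistant fisheye: a pixel r from the principal point sees the ray r / f radians off the axis. A picture is of the moment at which its call begins. There is no depth.
- finish_job(): hands the job in; it is judged then, once.
The state is a dict: "clock": time; "q": joint angles; "qd": joint speeds; "joint_torque": joint torques, N m; "tool_pos": TCP position; "eef_rot": TCP orientation; "contact_force": force on the tool from outside, world axes, zero at the start; "moment": the same for the moment, N m; "opening": opening from 0.0 (shut) to 1.0 (fully open); "finger_force": force on a finger pad.
Only numpy, scipy, OpenCV 4.12 (cv2) and the standard library are available. Lean on these libraries where they do the work, as an engineer would, in place of code of your own. Each camera call takes 0.05 s, during which the arm holds its last target. There are 200 camera calls.

TASK

On the post-room counter stand two parcel clamps with ratchet bars; one of them holds a cardboard carton. Release that one: swing its pawl up clear of the teeth, then pull its toothed bar back by the knob all the way to its stop and let go. Leave the carton lying where it is, and leave the empty clamp shut.

Things in the scene. Friction and masses are not known exactly. Their poses are not given: they have to be found in the camera images.
- pawl (a joint): Pawl of the clamp that holds the carton: aluminium arm 12 mm wide over the bar, on a stiff level hinge across the bar. 0 rad = down between the teeth, bar blocked (about 3 mm play); grows as its free end (towards the carton) swings up, stop at 1.2. Clear of the teeth above 0.2 rad; 0.4 to 1.0 is a good place to leave it. Stays where left; 1 to 2 N at the tab lifts it.
- pawl_tab (a point): Grip point on that pawl's upright tab, 20 mm long (along bar), 12 mm thick (across); 68 mm above the counter with the pawl down, tab top 15 mm higher. Hinge axis: 70 mm from it in -x, 32 mm below. Axes: x along the bar, knob to carton; y along the hinge (pinch across y); z up; they turn with the pawl. 40 mm free beside the tab; jaw plate, 66 mm high, 82 mm away in +x.
- bar (a joint): That clamp's steel toothed bar (16 mm wide, level, 14 to 32 mm above the counter) with the jaw plate at its far end: 0 m = as found, jaw at the carton; grows as the bar is drawn straight back, away from the carton; stop at 0.060 m. Slides with about 3 N friction and stays where left.
- bar_knob (a point): Centre of the upright black round knob on that bar's near end: 24 mm diameter, 36 mm tall, centre 56 mm above the counter. Axes: x along the bar towards the carton (withdraw along -x), y across, z up. With bar at 0 and pawl down it lies 150 mm from pawl_tab in -x. Under it only the bar and a base plate 8 mm thick, 60 mm wide; 52 mm high hinge cheeks begin 63 mm away in +x.
- carton_edge (a point): Middle of the upper edge, next to the jaw plate, of the cardboard carton: 90 (along the bar) x 120 x 65 mm, about 0.5 kg, loose, lying on the clamp's platform 8 mm above the counter between jaw plate and end stop. Axes: x from this edge over the carton, away from the knob; z up.
- spare_tab (a point): The same point as pawl_tab on the pawl of the other, empty clamp: identical, pawl down, but no carton. Not to be lifted.

How it is judged:
On the way:
1. the pawl is swung up clear of the teeth (more than 0.25 rad) while the bar is still in place (within 6 mm) (value of joint pawl above 0.25 rad and value of joint bar below 0.006 m), for 0.1 s.
At the end, for the whole second after the job is handed in: The bar of the clamp with the carton is drawn back at least 50 mm of its 60 mm and at rest, the carton lies within 20 mm of where it was, and the empty clamp's pawl is still down (tab within 15 mm of where it was) (value of joint bar above 0.05 m and velocity of joint bar below 0.01 m/s and distance of carton_edge from where it was at the start of the episode below 0.02 m and distance of spare_tab from where it was at the start of the episode below 0.015 m); the robot touches nothing.
It fails at once if the empty clamp's pawl is lifted (its tab moved by more than 15 mm) (distance of spare_tab from where it was at the start of the episode above 0.015 m).
It also fails if it takes over 40 s, if anything falls off the work surface, if the arm or the gripper's body presses on something with over 40 N, if the wrist force passes 120 N, or if a joint passes its speed limit or range.

## Working session

There is one attempt and no reset: what is moved stays moved. The work goes in short steps, Python scripts to look and compute and a tool call to move; the robot and the scene stay as the last step left them, time stands still between calls to the robot, and variables do not carry over. Pictures are saved under pics/ and viewed, at most 10 in all, crops included, and the job is handed in when it is done.

Besides the shell and the picture viewer there is one more tool, called as name([rows], argument=value, ...), one row to a line, values as JSON. send_rows: Moves the arm, as the interface text tells. Its arguments: {"type":"object","properties":{"motion":{"type":"array"},"grip_force":{"type":"number"}},"required":["motion"]}

```bash
mkdir -p pics
python3 - <<'E'
from plant import *
import cv2, pickle
s=get_state(); print({k:s[k] for k in("clock","tool_pos","eef_rot","opening")})
for n in("side","top"):
    d=snapshot(n); cv2.imwrite(f"pics/{n}0.png",d["img"][:,:,::-1]); pickle.dump(d,open(f"{n}0.pkl","wb"))
    print(n,d["vertical_fov"],d["cx"],d["cy"],d["extrinsics"])
E
```

```text
{'clock': 0.0, 'tool_pos': array([0.24764718, 0.57316364, 0.24890377]), 'eef_rot': array([ 2.02425609e-01,  9.79297201e-01, -9.22098664e-04, -1.20853760e-04]), 'opening': 1.0025741041867313}
side 45.646734005702186 324.43616537674575 243.76237298027377 [[ 0.99525485  0.07881523 -0.0570608   0.5564538 ]
 [-0.09647363  0.72291106 -0.68417282 -0.6301804 ]
 [-0.01267335  0.68643118  0.72708433  0.75115449]
 [ 0.          0.          0.          1.        ]]
top 47.75305848402499 319.04066145653394 238.30855168841626 [[-0.0161056   0.99539186 -0.09452863  0.53631792]
 [-0.99965    -0.0180144  -0.0193743  -0.02193293]
 [-0.0209879   0.09418351  0.9953336   1.01881044]
 [ 0.          0.          0.          1.        ]]
```

View pics/top0.png

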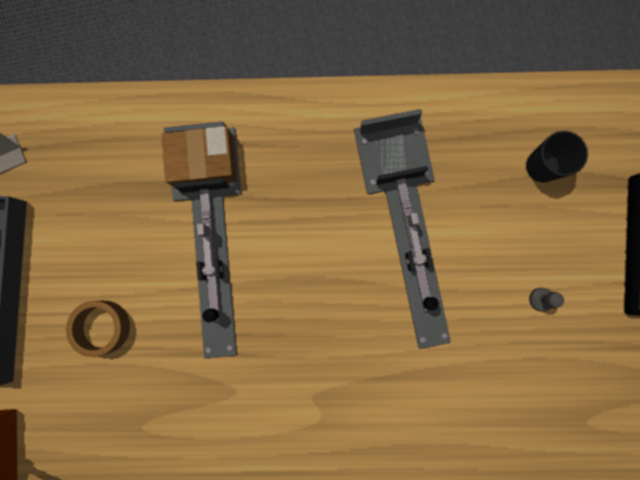

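View pics/side0.png

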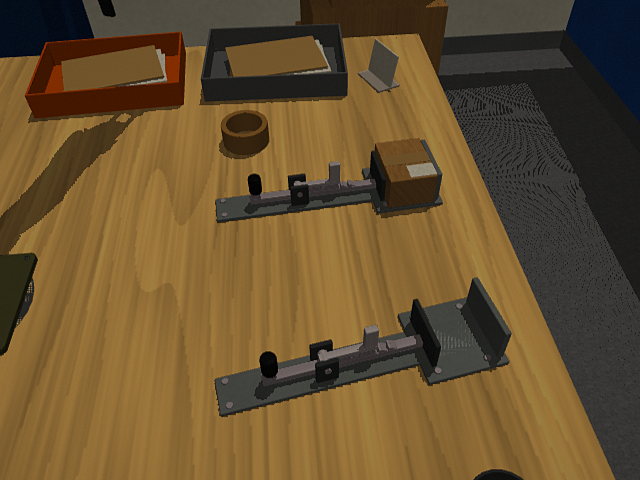

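The top view shows the carton clamp at left: knob near (210,314), tab near (201,229). In the side view its knob is near (255,184) and its tab near (335,174). I'll enlarge both.

Run:
```python
import cv2, numpy as np
a=cv2.imread("pics/top0.png")[190:340,170:250]; b=cv2.imread("pics/side0.png")[140:215,240:390]
a=cv2.resize(a,None,fx=4,fy=4,interpolation=cv2.INTER_CUBIC); b=cv2.resize(b,None,fx=3.2,fy=3.2,interpolation=cv2.INTER_CUBIC)
c=np.zeros((600,800,3),np.uint8); c[:600,:320]=a; c[:b.shape[0],320:320+b.shape[1]]=b
cv2.imwrite("pics/crop0.png",cv2.convertScaleAbs(c,alpha=1.6))
```

```text
(no output)
```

View pics/crop0.png

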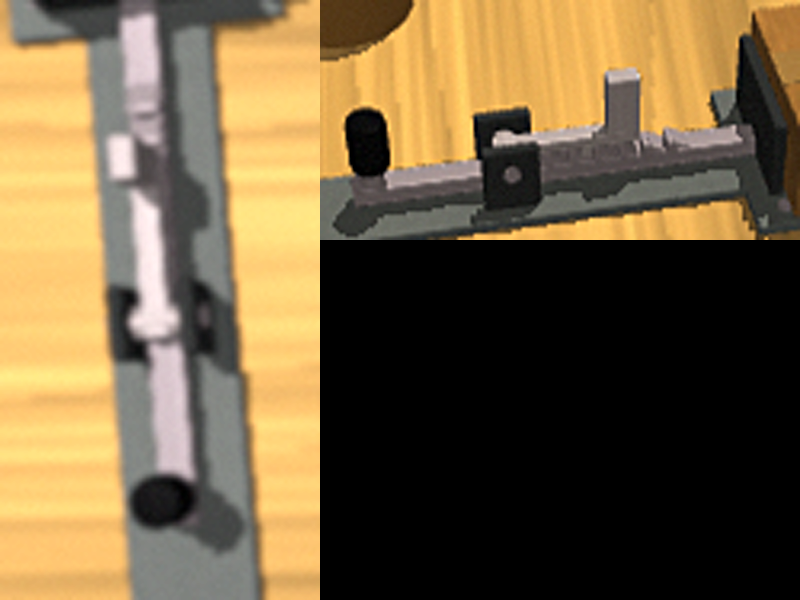

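```bash
cat > h.py <<'E'
import numpy as np, pickle
def ray(d,u,v):
    f=240/np.tan(np.radians(d["vertical_fov"]/2)); E=d["extrinsics"]
    return E[:3,3], E[:3,:3]@np.array([(u-d["cx"])/f,-(v-d["cy"])/f,-1])
def atz(d,u,v,z):
    o,r=ray(d,u,v); return o+r*(z-o[2])/r[2]
E
python3 - <<'E'
from h import *
t=pickle.load(open("top0.pkl","rb"));s=pickle.load(open("side0.pkl","rb"))
tt=atz(t,200.2,229.5,.083); kt=atz(t,210,315.2,.074)
ts=atz(s,334.7,162.8,.083); ks=atz(s,254.7,184.4,.056)
print(tt,kt,np.linalg.norm(tt-kt),ts,ks,np.linalg.norm((ts-ks)[:2]))
for a,b in((tt,kt),(ts,ks)): print(np.degrees(np.arctan2(*(a-b)[1::-1])))
# base plate edge lines in top (z=.008)
for p,q in(((170+92/4,190+60/4),(170+130/4,190+580/4)),((170+214/4,190+60/4),(170+258/4,190+580/4))):
    a=atz(t,*p,.008);b=atz(t,*q,.008);print(a,b,np.degrees(np.arctan2(*(a-b)[1::-1])))
from scipy.spatial.transform import Rotation as R
from plant import get_state
print(R.from_quat(get_state()["eef_rot"]).as_matrix())
E
```

```text
[0.64438242 0.20340175 0.083     ] [0.49550013 0.18779416 0.074     ] 0.14996843833720663 [0.64785448 0.20261554 0.083     ] [0.49647226 0.18946637 0.056     ] 0.1519522254933663
5.984559728773935
4.9642954277455535
[0.69997328 0.23537357 0.008     ] [0.45654336 0.21627514 0.008     ] 4.485984479673178
[0.69884835 0.177408   0.008     ] [0.45568892 0.15686922 0.008     ] 4.82810103924629
[[-9.18023095e-01  3.96526568e-01 -5.27796641e-04]
 [ 3.96526896e-01  9.18021768e-01 -1.56644792e-03]
 [-1.36609412e-04 -1.64732093e-03 -9.99998634e-01]]
```

send_rows([
  {"rz": -0.124},
  {"rz": -0.124},
  {"rz": -0.124},
  {"rz": -0.124},
  {"jaw": 4.4},
])

```text
schema error: expected keys x, y, z, rx, ry, rz, jaw
```

```bash
cat > g.py <<'E'
import sys
from h import *
from plant import get_state
from scipy.spatial.transform import Rotation as R
def go(p,yaw=5.0):
    s=get_state(); M=R.from_quat(s["eef_rot"])
    c,n=np.cos(np.radians(yaw)),np.sin(np.radians(yaw))
    T=R.from_matrix(np.array([[-c,-n,0],[-n,c,0],[0,0,-1]]).T)
    print("t",s["clock"],"pos",s["tool_pos"].round(4),"shift cm",(M.inv().apply(np.array(p)-s["tool_pos"])*100).round(2),"turn",(M.inv()*T).as_rotvec().round(3),"F",np.round(s["contact_force"],1),"open",round(s["opening"]*8.8,2))
if __name__=="__main__": go([float(a) for a in sys.argv[1:4]])
E
python3 g.py 0.646 0.2025 0.15
```

```text
t 0.1 pos [0.2477 0.5732 0.249 ] shift cm [-51.26 -18.22   9.94] turn [-0.002 -0.    -0.495] F [ 0.2  0.1 -0.4] open 8.77
```

send_rows([
  {"x": 0, "y": 0, "z": 0, "rx": 0, "ry": 0, "rz": -0.124, "jaw": 4.4},
  {"x": 0, "y": 0, "z": 0, "rx": 0, "ry": 0, "rz": -0.124, "jaw": 4.4},
  {"x": 0, "y": 0, "z": 0, "rx": 0, "ry": 0, "rz": -0.124, "jaw": 4.4},
  {"x": 0, "y": 0, "z": 0, "rx": 0, "ry": 0, "rz": -0.123, "jaw": 4.4},
  {"x": 0, "y": 0, "z": 0, "rx": 0, "ry": 0, "rz": 0, "jaw": 4.4},
])

```text
clock: 0.6
tool_pos: [0.2479, 0.5733, 0.2492]
eef_rot: [-0.044, 0.999, -0.0, -0.0]
contact_force: [-0.1, -0.4, -0.1]
opening: 0.572
finger_force: 0.0
```

```bash
python3 g.py 0.646 0.2025 0.15
```

```text
t 0.6 pos [0.2479 0.5733 0.2492] shift cm [-36.43 -40.41   9.92] turn [-0.001 -0.001  0.   ] F [-0.1 -0.4 -0.1] open 5.03
```

send_rows([
  {"x": -2.4, "y": -2.6, "z": 0, "rx": 0, "ry": 0, "rz": 0, "jaw": 4.4},
  {"x": -2.4, "y": -2.6, "z": 0, "rx": 0, "ry": 0, "rz": 0, "jaw": 4.4},
  {"x": -2.4, "y": -2.6, "z": 0, "rx": 0, "ry": 0, "rz": 0, "jaw": 4.4},
  {"x": -2.4, "y": -2.6, "z": 0, "rx": 0, "ry": 0, "rz": 0, "jaw": 4.4},
  {"x": -2.4, "y": -2.6, "z": 0, "rx": 0, "ry": 0, "rz": 0, "jaw": 4.4},
])

```text
clock: 1.1
tool_pos: [0.3796, 0.4535, 0.2495]
eef_rot: [-0.042, 0.999, -0.0, -0.0]
contact_force: [0.6, 0.4, -0.2]
opening: 0.497
finger_force: 0.0
```

send_rows([
  {"x": -2.4, "y": -2.6, "z": 0, "rx": 0, "ry": 0, "rz": 0, "jaw": 4.4},
  {"x": -2.4, "y": -2.6, "z": 0, "rx": 0, "ry": 0, "rz": 0, "jaw": 4.4},
  {"x": -2.4, "y": -2.6, "z": 0, "rx": 0, "ry": 0, "rz": 0, "jaw": 4.4},
  {"x": -2.4, "y": -2.6, "z": 0, "rx": 0, "ry": 0, "rz": 0, "jaw": 4.4},
  {"x": -2.4, "y": -2.6, "z": 0, "rx": 0, "ry": 0, "rz": 0, "jaw": 4.4},
])

```text
clock: 1.6
tool_pos: [0.5105, 0.3344, 0.2495]
eef_rot: [-0.042, 0.999, -0.0, -0.0]
contact_force: [-0.5, 0.1, -0.3]
opening: 0.504
finger_force: 0.0
```

```bash
python3 g.py 0.646 0.2025 0.15
```

```text
t 1.6 pos [0.5105 0.3344 0.2495] shift cm [-12.4  -14.28   9.95] turn [-0.    -0.    -0.003] F [-0.5  0.1 -0.3] open 4.44
```

send_rows([
  {"x": -3.1, "y": -3.6, "z": 2, "rx": 0, "ry": 0, "rz": 0, "jaw": 4.4},
  {"x": -3.1, "y": -3.6, "z": 2, "rx": 0, "ry": 0, "rz": 0, "jaw": 4.4},
  {"x": -3.1, "y": -3.6, "z": 2, "rx": 0, "ry": 0, "rz": 0, "jaw": 4.4},
  {"x": -3.1, "y": -3.5, "z": 2, "rx": 0, "ry": 0, "rz": 0, "jaw": 4.4},
  {"x": 0, "y": 0, "z": 2, "rx": 0, "ry": 0, "rz": 0, "jaw": 4.4},
])

```text
clock: 2.1
tool_pos: [0.6476, 0.1981, 0.1502]
eef_rot: [-0.036, 0.999, -0.003, 0.002]
contact_force: [0.3, -0.8, 0.7]
opening: 0.499
finger_force: 0.0
```

```bash
python3 g.py 0.646 0.2025 0.06
python3 - <<'E'
from plant import *
import cv2,pickle
d=snapshot("wrist");pickle.dump(d,open("w1.pkl","wb"));cv2.imwrite("pics/w1.png",d["img"][:,:,::-1]);print(d["vertical_fov"],d["cx"],d["cy"],d["extrinsics"])
E
```

```text
t 2.1 pos [0.6476 0.1981 0.1502] shift cm [0.17 0.51 9.02] turn [-0.007  0.004 -0.015] F [ 0.3 -0.8  0.7] open 4.39
65.70646984690485 319.01538780994207 235.58906051418396 [[-0.07218965 -0.961185   -0.26629315  0.57923449]
 [ 0.99737057 -0.07127335 -0.01311697  0.19345619]
 [-0.00637177 -0.26653987  0.96380283  0.28422673]
 [ 0.          0.          0.          1.        ]]
```

View pics/w1.png

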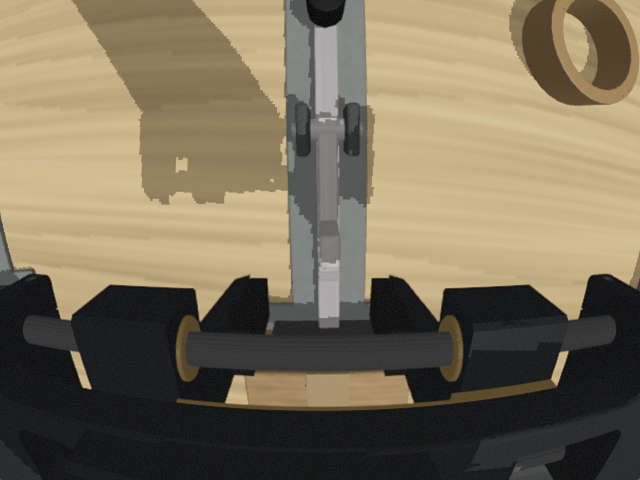

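The wrist view shows the knob (325,5), the hinge (327,130) and the tab around (330,250), with the clamp lined up between the fingers. I'll check by projecting the estimates.

Run:
```python
from h import *
import cv2
d=pickle.load(open("w1.pkl","rb"));E=d["extrinsics"];f=240/np.tan(np.radians(d["vertical_fov"]/2))
def pr(p):
    c=E[:3,:3].T@(np.array(p)-E[:3,3]); c=np.array([c[0],-c[1],-c[2]]); r=np.hypot(*c[:2]); th=np.arctan2(r,c[2])
    return np.round(np.array([d["cx"],d["cy"]])+f*th*c[:2]/r,1)
X=np.array([.9962,.0872,0]);Y=np.array([-.0872,.9962,0])
T=np.array([.646,.2025,0])
for a in(-.01,.01):
  for b in(-.006,.006):
    print("tabtop",a,b,pr(T+a*X+b*Y+[0,0,.083]))
print("tab -x foot",pr(T-.01*X+[0,0,.048]),"hinge",pr(T-.07*X+[0,0,.036]),"knob top",pr(T-.15*X+[0,0,.074]))
c=d["img"][200:340,270:390,::-1];cv2.imwrite("pics/w1c.png",cv2.resize(c,None,fx=4,fy=4,interpolation=cv2.INTER_CUBIC))
```

```text
tabtop -0.01 -0.006 [317.8 238.5]
tabtop -0.01 0.006 [339.1 238.2]
tabtop 0.01 -0.006 [318.4 271.7]
tabtop 0.01 0.006 [339.1 271.4]
tab -x foot [327.5 223.7] hinge [326.2 131.2] knob top [324.8  -4. ]
```

View pics/w1c.png

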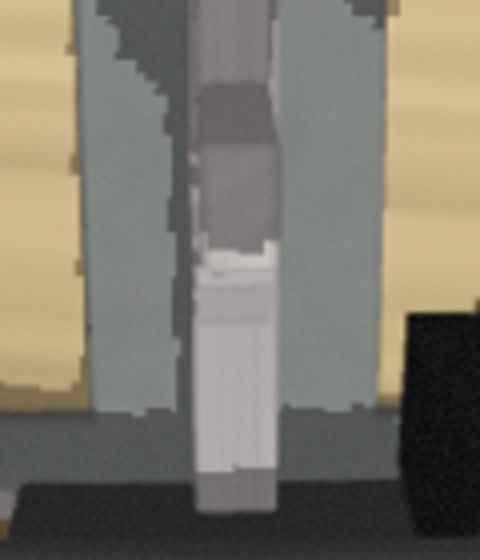

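The tab's top face spans about (320–339, 236–262), so its centre is near (0.6445, 0.203), within 2 mm of the estimate. I'll correct and descend.

send_rows([
  {"x": 0.2, "y": 0.3, "z": 1, "rx": 0, "ry": 0, "rz": 0, "jaw": 4.4},
  {"x": 0, "y": 0, "z": 1, "rx": 0, "ry": 0, "rz": 0, "jaw": 4.4},
  {"x": 0, "y": 0, "z": 1, "rx": 0, "ry": 0, "rz": 0, "jaw": 4.4},
  {"x": 0, "y": 0, "z": 1, "rx": 0, "ry": 0, "rz": 0, "jaw": 4.4},
  {"x": 0, "y": 0, "z": 0, "rx": 0, "ry": 0, "rz": 0, "jaw": 4.4},
])

```text
clock: 2.65
tool_pos: [0.6385, 0.2105, 0.1105]
eef_rot: [-0.044, 0.999, -0.0, -0.001]
contact_force: [-0.3, 0.2, -0.6]
opening: 0.498
finger_force: 0.0
```

```bash
python3 g.py 0.6445 0.203 0.06
```

```text
t 2.65 pos [0.6385 0.2105 0.1105] shift cm [-0.54 -0.79  5.05] turn [-0.001 -0.002  0.001] F [-0.3  0.2 -0.6] open 4.38
```

send_rows([
  {"x": -0.5, "y": -0.8, "z": 0, "rx": 0, "ry": 0, "rz": 0, "jaw": 4.4},
  {"x": 0, "y": 0, "z": 1, "rx": 0, "ry": 0, "rz": 0, "jaw": 4.4},
  {"x": 0, "y": 0, "z": 0, "rx": 0, "ry": 0, "rz": 0, "jaw": 4.4},
  {"x": 0, "y": 0, "z": 0, "rx": 0, "ry": 0, "rz": 0, "jaw": 4.4},
  {"x": 0, "y": 0, "z": 0, "rx": 0, "ry": 0, "rz": 0, "jaw": 4.4},
])

```text
clock: 3.15
tool_pos: [0.6454, 0.2031, 0.102]
eef_rot: [-0.044, 0.999, 0.0, 0.0]
contact_force: [0.8, 0.7, 0.4]
opening: 0.496
finger_force: 0.0
```

```bash
python3 g.py 0.6445 0.203 0.06
```

```text
t 3.15 pos [0.6454 0.2031 0.102 ] shift cm [ 0.09 -0.01  4.2 ] turn [0.001 0.    0.   ] F [0.8 0.7 0.4] open 4.36
```

send_rows([
  {"x": 0, "y": 0, "z": 1, "rx": 0, "ry": 0, "rz": 0, "jaw": 4.4},
  {"x": 0, "y": 0, "z": 1, "rx": 0, "ry": 0, "rz": 0, "jaw": 4.4},
  {"x": 0, "y": 0, "z": 1, "rx": 0, "ry": 0, "rz": 0, "jaw": 4.4},
  {"x": 0, "y": 0, "z": 1, "rx": 0, "ry": 0, "rz": 0, "jaw": 4.4},
  {"x": 0, "y": 0, "z": 0.1, "rx": 0, "ry": 0, "rz": 0, "jaw": 4.4},
])

```text
clock: 3.65
tool_pos: [0.6441, 0.2024, 0.0587]
eef_rot: [-0.044, 0.999, -0.001, -0.002]
contact_force: [-0.2, -0.6, 0.1]
opening: 0.498
finger_force: 0.0
```

send_rows([
  {"x": 0, "y": 0, "z": 0, "rx": 0, "ry": 0, "rz": 0, "jaw": 3},
  {"x": 0, "y": 0, "z": 0, "rx": 0, "ry": 0, "rz": 0, "jaw": 2},
  {"x": 0, "y": 0, "z": 0, "rx": 0, "ry": 0, "rz": 0, "jaw": 0.5},
  {"x": 0, "y": 0, "z": 0, "rx": 0, "ry": 0, "rz": 0, "jaw": 0.5},
  {"x": 0, "y": 0, "z": 0, "rx": 0, "ry": 0, "rz": 0, "jaw": 0.5},
], grip_force=15)

```text
clock: 4.15
tool_pos: [0.6456, 0.2035, 0.0613]
eef_rot: [-0.044, 0.999, 0.001, 0.0]
contact_force: [0.3, 0.8, 0.7]
opening: 0.136
finger_force: 15.0
```

```bash
python3 g.py 0.6445 0.203 0.06
```

```text
t 4.15 pos [0.6456 0.2035 0.0613] shift cm [ 0.11 -0.04  0.13] turn [0.001 0.001 0.   ] F [0.3 0.8 0.7] open 1.2
```

send_rows([
  {"x": 0.285, "y": 0, "z": -0.686, "rx": 0, "ry": -0.1, "rz": 0, "jaw": 0.5},
  {"x": 0.285, "y": 0, "z": -0.686, "rx": 0, "ry": -0.1, "rz": 0, "jaw": 0.5},
  {"x": 0.285, "y": 0, "z": -0.686, "rx": 0, "ry": -0.1, "rz": 0, "jaw": 0.5},
  {"x": 0, "y": 0, "z": 0, "rx": 0, "ry": 0, "rz": 0, "jaw": 0.5},
  {"x": 0, "y": 0, "z": 0, "rx": 0, "ry": 0, "rz": 0, "jaw": 0.5},
])

```text
clock: 4.65
tool_pos: [0.635, 0.2026, 0.081]
eef_rot: [-0.044, 0.988, 0.006, 0.149]
contact_force: [-1.2, 0.4, 3.4]
opening: 0.135
finger_force: 15.0
```

```bash
python3 g.py 0.6445 0.203 0.06
```

```text
t 4.65 pos [0.635  0.2026 0.081 ] shift cm [-0.29 -0.04  2.29] turn [-0.001  0.299  0.001] F [-1.2  0.4  3.4] open 1.19
```

send_rows([
  {"x": 0.285, "y": 0, "z": -0.686, "rx": 0, "ry": -0.1, "rz": 0, "jaw": 0.5},
  {"x": 0.285, "y": 0, "z": -0.686, "rx": 0, "ry": -0.1, "rz": 0, "jaw": 0.5},
  {"x": 0.285, "y": 0, "z": -0.686, "rx": 0, "ry": -0.1, "rz": 0, "jaw": 0.5},
  {"x": 0.285, "y": 0, "z": -0.686, "rx": 0, "ry": -0.1, "rz": 0, "jaw": 0.5},
  {"x": 0, "y": 0, "z": 0, "rx": 0, "ry": 0, "rz": 0, "jaw": 0.5},
])

```text
clock: 5.15
tool_pos: [0.6192, 0.2001, 0.082]
eef_rot: [-0.048, 0.984, -0.009, 0.172]
contact_force: [11.6, 25.1, 14.0]
opening: 0.137
finger_force: 15.0
```

```bash
python3 g.py 0.6445 0.203 0.06
python3 - <<'E'
from plant import *
import cv2
d=snapshot("side")["img"][120:220,210:390,::-1];cv2.imwrite("pics/s2.png",cv2.resize(d,None,fx=4,fy=4,interpolation=cv2.INTER_CUBIC))
E
```

```text
t 5.15 pos [0.6192 0.2001 0.082 ] shift cm [-1.65  0.13  2.92] turn [-0.033  0.344  0.009] F [11.6 25.1 14. ] open 1.2
```

View pics/s2.png

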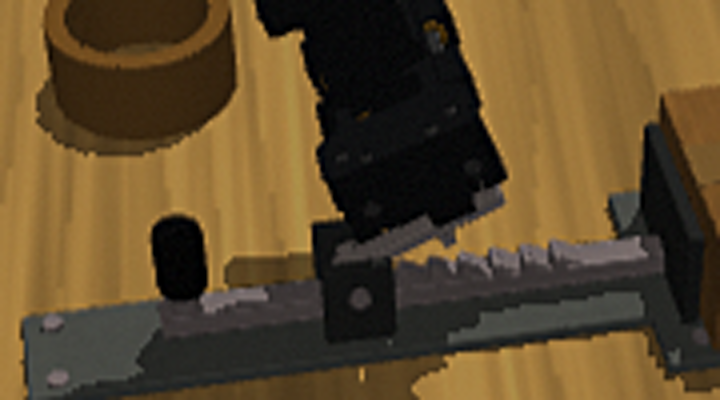

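The pawl is clearly up (roughly 0.4–0.5 rad by eye), the bar is in place, and the carton is untouched. The tool's turn stalled at 0.34 rad with side force, so I'll check the joints.

Run:
```python
from plant import *
s=get_state();print(s["clock"],s["q"].round(3),s["joint_torque"].round(1),s["contact_force"].round(1),s["tool_pos"].round(4))
```

```text
5.2 [-0.377  0.884 -0.135  1.92   1.474  0.253 -0.209] [ 13.6 -39.6  12.    7.7  -1.    6.8  -0.4] [10.3 24.6 13.5] [0.6193 0.2001 0.082 ]
```

The wrist neared its straight singularity (q6 = 0.25), so the turn was cut. I'll release the tab gently and look. The pawl stays where it is left.

send_rows([
  {"x": 0, "y": 0, "z": 0, "rx": 0, "ry": 0, "rz": 0, "jaw": 2},
  {"x": 0, "y": 0, "z": 0, "rx": 0, "ry": 0, "rz": 0, "jaw": 3},
  {"x": 0, "y": 0, "z": 0, "rx": 0, "ry": 0, "rz": 0, "jaw": 4},
  {"x": 0, "y": 0, "z": 0, "rx": 0, "ry": 0, "rz": 0, "jaw": 4},
  {"x": 0, "y": 0, "z": 0, "rx": 0, "ry": 0, "rz": 0, "jaw": 4},
])

```text
clock: 5.7
tool_pos: [0.611, 0.1771, 0.0751]
eef_rot: [-0.039, 0.986, -0.027, 0.162]
contact_force: [-0.4, 0.2, 0.3]
opening: 0.453
finger_force: 0.0
```

```bash
python3 g.py 0.6192 0.2 0.082
python3 - <<'E'
from plant import *
print(get_state()["q"].round(3))
E
```

```text
t 5.7 pos [0.611  0.1771 0.0751] shift cm [-1.19  2.18 -0.48] turn [-0.069  0.323 -0.007] F [-0.4  0.2  0.3] open 3.98
[-0.373  0.889 -0.115  1.942  1.468  0.264 -0.209]
```

send_rows([
  {"x": 0, "y": 0, "z": 0, "rx": 0, "ry": 0, "rz": 0, "jaw": 6},
  {"x": 0, "y": 1.1, "z": 0, "rx": 0, "ry": 0, "rz": 0, "jaw": 6},
  {"x": 0, "y": 1.1, "z": 0, "rx": 0, "ry": 0, "rz": 0, "jaw": 6},
  {"x": 0, "y": 0, "z": 0, "rx": 0, "ry": 0, "rz": 0, "jaw": 6},
  {"x": 0, "y": 0, "z": 0, "rx": 0, "ry": 0, "rz": 0, "jaw": 6},
])

```text
clock: 6.2
tool_pos: [0.6081, 0.2012, 0.074]
eef_rot: [-0.041, 0.986, -0.027, 0.162]
contact_force: [-1.0, -0.7, -0.7]
opening: 0.678
finger_force: 0.0
```

```bash
python3 g.py 0.6192 0.2 0.082
python3 - <<'E'
from plant import *
import cv2
print(get_state()["q"].round(3))
d=snapshot("wrist")["img"][:,:,::-1];cv2.imwrite("pics/w3.png",d)
E
```

```text
t 6.2 pos [0.6081 0.2012 0.074 ] shift cm [-1.29 -0.25 -0.4 ] turn [-0.067  0.323 -0.004] F [-1.  -0.7 -0.7] open 5.97
[-0.406  0.895 -0.128  1.923  1.411  0.286 -0.182]
```

View pics/w3.png

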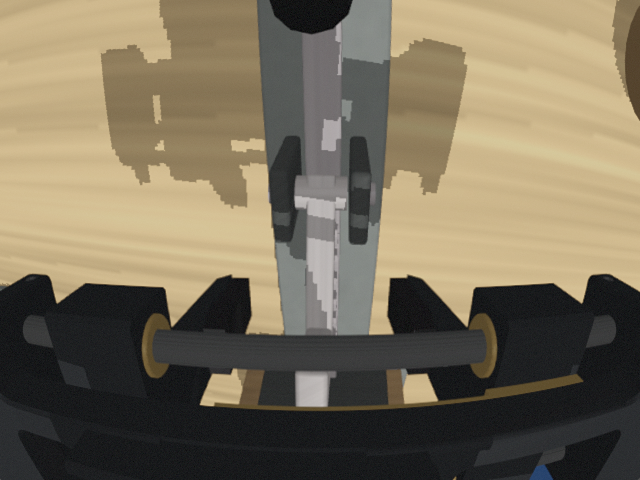

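The tab sits between the opened fingers near (312,390), clear of both. I'll retract along the tool and turn it upright.

send_rows([
  {"x": 0, "y": 0, "z": -1.6, "rx": 0, "ry": 0, "rz": 0, "jaw": 6},
  {"x": 0, "y": 0, "z": -2, "rx": 0, "ry": 0, "rz": 0, "jaw": 6},
  {"x": 0, "y": 0, "z": -2, "rx": 0, "ry": 0, "rz": 0, "jaw": 6},
  {"x": 0, "y": 0, "z": -2, "rx": 0, "ry": 0, "rz": 0, "jaw": 6},
  {"x": 0, "y": 0, "z": -2, "rx": 0, "ry": 0, "rz": 0, "jaw": 6},
])

```text
clock: 6.75
tool_pos: [0.5772, 0.2032, 0.1656]
eef_rot: [-0.04, 0.986, -0.027, 0.162]
contact_force: [0.4, 0.1, 0.4]
opening: 0.681
finger_force: 0.0
```

send_rows([
  {"x": 0, "y": 0, "z": 0, "rx": -0.02, "ry": 0.08, "rz": 0, "jaw": 6},
  {"x": 0, "y": 0, "z": 0, "rx": -0.02, "ry": 0.08, "rz": 0, "jaw": 6},
  {"x": 0, "y": 0, "z": 0, "rx": -0.02, "ry": 0.08, "rz": 0, "jaw": 6},
  {"x": 0, "y": 0, "z": 0, "rx": -0.01, "ry": 0.08, "rz": 0, "jaw": 6},
  {"x": 0, "y": 0, "z": 0, "rx": 0, "ry": 0, "rz": 0, "jaw": 6},
])

```text
clock: 7.25
tool_pos: [0.5798, 0.202, 0.1643]
eef_rot: [-0.039, 0.999, 0.002, 0.002]
contact_force: [1.0, -0.3, -0.7]
opening: 0.679
finger_force: 0.0
```

```bash
python3 g.py 0.496 0.1895 0.15
python3 - <<'E'
from plant import *
import cv2,pickle
print(get_state()["q"].round(3))
d=snapshot("side");pickle.dump(d,open("s4.pkl","wb"));d=d["img"][120:220,210:390,::-1];cv2.imwrite("pics/s4.png",cv2.resize(d,None,fx=4,fy=4,interpolation=cv2.INTER_CUBIC))
E
```

```text
t 7.25 pos [0.5798 0.202  0.1643] shift cm [ 8.46 -0.59  1.4 ] turn [ 0.003  0.004 -0.009] F [ 1.  -0.3 -0.7] open 5.98
[-0.068  0.845 -0.629  1.669  0.632  0.837  0.677]
```

View pics/s4.png

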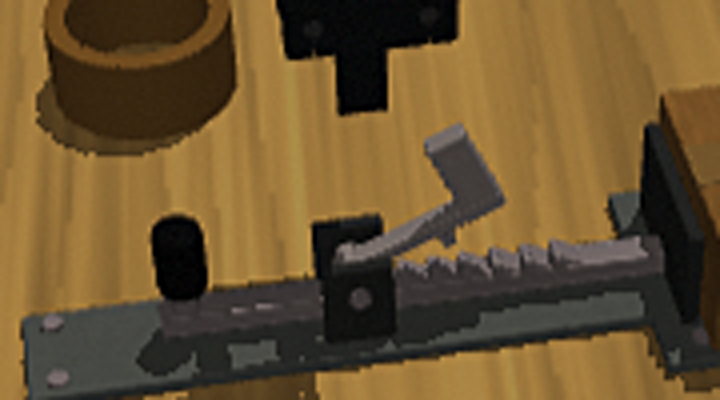

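The pawl stands lifted with its tab top at crop (447,138), and the knob and bar are unmoved. I'll solve for its angle.

Run:
```python
from h import *
d=pickle.load(open("s4.pkl","rb"));E=d["extrinsics"];f=240/np.tan(np.radians(d["vertical_fov"]/2))
def pr(p):
    c=E[:3,:3].T@(np.array(p)-E[:3,3]); return np.round([d["cx"]+f*c[0]/-c[2],d["cy"]-f*c[1]/-c[2]],1)
X=np.array([.9962,.0872,0]);H=np.array([.6455,.203,.036])-.07*X
for a in(0,.2,.3,.4,.5,.6): 
    v=lambda x,z:pr(H+X*(x*np.cos(a)-z*np.sin(a))+np.array([0,0,x*np.sin(a)+z*np.cos(a)]))
    print(a,v(.07,.047),v(.08,.012))
```

```text
0 [333.4 162.8] [338.6 176.6]
0.2 [327.7 157.9] [336.6 170.5]
0.3 [324.3 155.9] [334.9 167.6]
0.4 [320.6 154.2] [332.9 164.9]
0.5 [316.6 152.8] [330.5 162.3]
0.6 [312.4 151.8] [327.7 160. ]
```

Pawl ≈ 0.4 rad, clear of the teeth. Now the knob.

send_rows([
  {"x": 2.8, "y": -0.2, "z": 0, "rx": 0, "ry": 0, "rz": -0.009, "jaw": 6},
  {"x": 2.8, "y": -0.2, "z": 0, "rx": 0, "ry": 0, "rz": 0, "jaw": 6},
  {"x": 2.8, "y": -0.2, "z": 0, "rx": 0, "ry": 0, "rz": 0, "jaw": 6},
  {"x": 0, "y": 0, "z": 1.4, "rx": 0, "ry": 0, "rz": 0, "jaw": 6},
  {"x": 0, "y": 0, "z": 0, "rx": 0, "ry": 0, "rz": 0, "jaw": 6},
])

```text
clock: 7.8
tool_pos: [0.492, 0.1899, 0.15]
eef_rot: [-0.048, 0.999, 0.0, 0.001]
contact_force: [0.1, -1.2, 0.3]
opening: 0.677
finger_force: 0.0
```

send_rows([
  {"x": 0, "y": 0, "z": 2, "rx": 0, "ry": 0, "rz": 0, "jaw": 6},
  {"x": 0, "y": 0, "z": 2, "rx": 0, "ry": 0, "rz": 0, "jaw": 6},
  {"x": 0, "y": 0, "z": 0, "rx": 0, "ry": 0, "rz": 0, "jaw": 6},
  {"x": 0, "y": 0, "z": 0, "rx": 0, "ry": 0, "rz": 0, "jaw": 6},
  {"x": 0, "y": 0, "z": 0, "rx": 0, "ry": 0, "rz": 0, "jaw": 6},
])

```text
clock: 8.3
tool_pos: [0.495, 0.1913, 0.1116]
eef_rot: [-0.047, 0.999, 0.002, 0.002]
contact_force: [-0.5, -0.3, 0.0]
opening: 0.68
finger_force: 0.0
```

```bash
python3 g.py 0.496 0.1895 0.05
python3 - <<'E'
from plant import *
import cv2
d=snapshot("wrist")["img"][:,:,::-1];cv2.imwrite("pics/w5.png",d)
E
```

```text
t 8.3 pos [0.495  0.1913 0.1116] shift cm [-0.05 -0.21  6.16] turn [0.004 0.005 0.006] F [-0.5 -0.3  0. ] open 5.98
```

View pics/w5.png

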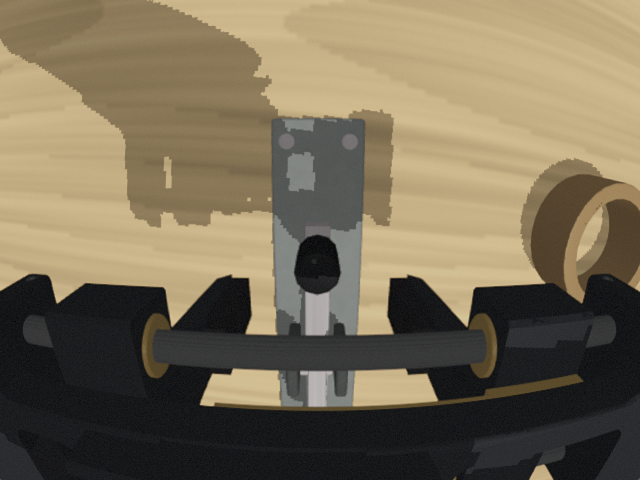

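The knob at (317,265) is centred between the fingers. I'll descend and grip.

send_rows([
  {"x": 0, "y": -0.2, "z": 1.5, "rx": 0, "ry": 0, "rz": 0, "jaw": 6},
  {"x": 0, "y": 0, "z": 1.5, "rx": 0, "ry": 0, "rz": 0, "jaw": 6},
  {"x": 0, "y": 0, "z": 1.5, "rx": 0, "ry": 0, "rz": 0, "jaw": 6},
  {"x": 0, "y": 0, "z": 1.5, "rx": 0, "ry": 0, "rz": 0, "jaw": 6},
  {"x": 0, "y": 0, "z": 0, "rx": 0, "ry": 0, "rz": 0, "jaw": 6},
])

```text
clock: 8.85
tool_pos: [0.4945, 0.1887, 0.05]
eef_rot: [-0.047, 0.999, 0.001, 0.001]
contact_force: [-1.5, -0.9, -0.3]
opening: 0.681
finger_force: 0.0
```

send_rows([
  {"x": 0, "y": 0, "z": 0, "rx": 0, "ry": 0, "rz": 0, "jaw": 4},
  {"x": 0, "y": 0, "z": 0, "rx": 0, "ry": 0, "rz": 0, "jaw": 3},
  {"x": 0, "y": 0, "z": 0, "rx": 0, "ry": 0, "rz": 0, "jaw": 1.5},
  {"x": 0, "y": 0, "z": 0, "rx": 0, "ry": 0, "rz": 0, "jaw": 1.5},
  {"x": 0, "y": 0, "z": 0, "rx": 0, "ry": 0, "rz": 0, "jaw": 1.5},
], grip_force=20)

```text
clock: 9.35
tool_pos: [0.495, 0.1904, 0.0511]
eef_rot: [-0.047, 0.999, 0.003, 0.002]
contact_force: [1.5, -0.8, 0.7]
opening: 0.266
finger_force: 20.0
```

```bash
python3 g.py 0.436 0.1845 0.05
```

```text
t 9.35 pos [0.495  0.1904 0.0511] shift cm [ 5.93 -0.03  0.08] turn [0.006 0.004 0.007] F [ 1.5 -0.8  0.7] open 2.34
```

send_rows([
  {"x": 1, "y": 0, "z": 0, "rx": 0, "ry": 0, "rz": 0, "jaw": 1.5},
  {"x": 1, "y": 0, "z": 0, "rx": 0, "ry": 0, "rz": 0, "jaw": 1.5},
  {"x": 1, "y": 0, "z": 0, "rx": 0, "ry": 0, "rz": 0, "jaw": 1.5},
  {"x": 0, "y": 0, "z": 0, "rx": 0, "ry": 0, "rz": 0, "jaw": 1.5},
  {"x": 0, "y": 0, "z": 0, "rx": 0, "ry": 0, "rz": 0, "jaw": 1.5},
])

```text
clock: 9.85
tool_pos: [0.4643, 0.1877, 0.051]
eef_rot: [-0.047, 0.999, 0.003, 0.001]
contact_force: [-3.0, 3.5, 6.2]
opening: 0.264
finger_force: 20.0
```

```bash
python3 g.py 0.436 0.1845 0.05
```

```text
t 9.85 pos [0.4643 0.1877 0.051 ] shift cm [ 2.85 -0.05  0.09] turn [0.005 0.003 0.008] F [-3.   3.5  6.2] open 2.32
```

Moving freely with small forces. On to the stop.

send_rows([
  {"x": 1, "y": 0, "z": 0, "rx": 0, "ry": 0, "rz": 0, "jaw": 1.5},
  {"x": 1, "y": 0, "z": 0, "rx": 0, "ry": 0, "rz": 0, "jaw": 1.5},
  {"x": 0.5, "y": 0, "z": 0, "rx": 0, "ry": 0, "rz": 0, "jaw": 1.5},
  {"x": 0.4, "y": 0, "z": 0, "rx": 0, "ry": 0, "rz": 0, "jaw": 1.5},
  {"x": 0.1, "y": 0, "z": 0, "rx": 0, "ry": 0, "rz": 0, "jaw": 1.5},
])

```text
clock: 10.35
tool_pos: [0.4365, 0.1852, 0.051]
eef_rot: [-0.047, 0.999, 0.003, 0.003]
contact_force: [2.8, 4.7, 5.8]
opening: 0.265
finger_force: 20.0
```

```bash
python3 g.py 0.436 0.1845 0.05
```

```text
t 10.35 pos [0.4365 0.1852 0.051 ] shift cm [ 0.06 -0.07  0.09] turn [0.006 0.006 0.007] F [2.8 4.7 5.8] open 2.33
```

send_rows([
  {"x": 0.2, "y": 0, "z": 0, "rx": 0, "ry": 0, "rz": 0, "jaw": 1.5},
  {"x": 0, "y": 0, "z": 0, "rx": 0, "ry": 0, "rz": 0, "jaw": 1.5},
  {"x": 0, "y": 0, "z": 0, "rx": 0, "ry": 0, "rz": 0, "jaw": 3.5},
  {"x": 0, "y": 0, "z": 0, "rx": 0, "ry": 0, "rz": 0, "jaw": 6},
  {"x": 0, "y": 0, "z": 0, "rx": 0, "ry": 0, "rz": 0, "jaw": 6},
])

```text
clock: 10.85
tool_pos: [0.4324, 0.1817, 0.05]
eef_rot: [-0.046, 0.999, 0.0, 0.001]
contact_force: [0.1, -1.2, 0.7]
opening: 0.514
finger_force: 0.0
```

send_rows([
  {"x": 0, "y": 0, "z": 0, "rx": 0, "ry": 0, "rz": 0, "jaw": 6},
  {"x": 0, "y": 0, "z": -2, "rx": 0, "ry": 0, "rz": 0, "jaw": 6},
  {"x": 0, "y": 0, "z": -3, "rx": 0, "ry": 0, "rz": 0, "jaw": 6},
  {"x": 0, "y": 0, "z": -3, "rx": 0, "ry": 0, "rz": 0, "jaw": 6},
  {"x": 0, "y": 0, "z": -3, "rx": 0, "ry": 0, "rz": 0, "jaw": 6},
])

```text
clock: 11.35
tool_pos: [0.4321, 0.182, 0.1613]
eef_rot: [-0.047, 0.999, 0.001, 0.001]
contact_force: [0.8, 0.7, -0.1]
opening: 0.685
finger_force: 0.0
```

send_rows([
  {"x": 0, "y": 0, "z": -2, "rx": 0, "ry": 0, "rz": 0, "jaw": 6},
  {"x": 0, "y": 0, "z": 0, "rx": 0, "ry": 0, "rz": 0, "jaw": 6},
  {"x": 0, "y": 0, "z": 0, "rx": 0, "ry": 0, "rz": 0, "jaw": 6},
  {"x": 0, "y": 0, "z": 0, "rx": 0, "ry": 0, "rz": 0, "jaw": 6},
  {"x": 0, "y": 0, "z": 0, "rx": 0, "ry": 0, "rz": 0, "jaw": 6},
])

```text
clock: 11.85
tool_pos: [0.4321, 0.1824, 0.1794]
eef_rot: [-0.047, 0.999, 0.001, 0.0]
contact_force: [-0.4, 0.0, 0.4]
opening: 0.68
finger_force: 0.0
```

```bash
python3 g.py 0.436 0.1845 0.05
python3 - <<'E'
from plant import *
import cv2
cv2.imwrite("pics/s6.png",snapshot("side")["img"][:,:,::-1])
E
```

```text
t 11.85 pos [0.4321 0.1824 0.1794] shift cm [-0.39  0.15 12.94] turn [0.002 0.001 0.006] F [-0.4  0.   0.4] open 5.98
```

View pics/s6.png

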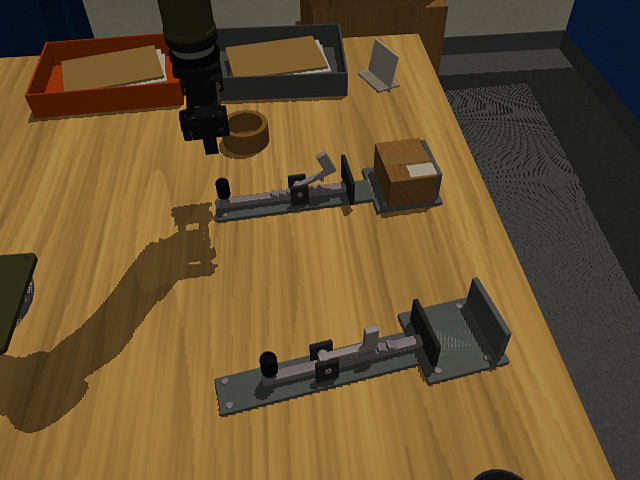

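The knob has moved from (255,184) to (223,188), about 59 mm, and the jaw stands clear at (347,178). The pawl is up at (325,163). The carton (408,172) and the empty clamp are unchanged, and the arm is clear of everything.

```bash
python3 -c "from plant import *; print(finish_job())"
```

```text
the job is handed in; nothing more can be done
None
```

The job is handed in, with no verdict returned: I lifted the carton clamp's pawl to about 0.4 rad and drew its bar back about 59 mm of 60 before letting go; the carton and the empty clamp look unmoved in the last camera view.

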